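# Slide the power module along the rail into its corner pocket

### The arm

A 6-joint arm with a two-finger parallel gripper is mounted at the origin on the work surface. World frame = base frame: x ahead of the robot, y to its left, z up, the work surface at z = 0. Lengths are in mm, angles in rad, forces in N, time in s.
With the tool pointing down it reaches from about 350 to 975 mm from the base axis. Payload 7.1 kg.
Tool frame: the origin (TCP) lies on the centre line of the jaws, within the pads' length; the fingertips stand 17 mm ahead of it and the grasp point (between the pads) lies 2 mm behind it; z points along the fingers, y is the direction in which the jaws open and shut (so a half turn about z gives the same grasp; the last joint's range is limited). The gripper opens to 88 mm and grips with 3 to 60 N. Pads are 20 mm wide; open, the fingers measure 115 mm over their backs; the gripper's body (75 mm by 178 mm) begins 61 mm behind the grasp point.
Start: joints at [-1.197, 0.423, 1.63, -0, 1.089, -0.019], TCP at [239.251, -577.377, 239.675] pointing down, gripper open.
Joint ranges: [-3, 3], [-0.9, 2.11], [0.09, 2.58], [-1.31, 4.45], [0.11, 2.69], [-2.54, 2.54]. Speed limits (rad/s): [2.39, 2.39, 3.01, 3.14, 3.14, 3.14].

### API

Orientations are given as a unit quaternion [w, x, y, z].
In Python, from station import arm gives the robot as it stands.
- The arm moves only by the tool arm_command, never from a script. Its argument "deltas" is a list of rows, each an object of numbers: "wx", "wy", "wz": the turn, a rotation vector about the world's x, y, z in degrees; "dx", "dy", "dz": the shift along the world's x, y, z in m; "jaw": the opening, from 0 (shut) to 1 (fully open). In form: [{"wx": .., "wy": .., "wz": .., "dx": .., "dy": .., "dz": .., "jaw": ..}, ...]. A call has 1 to 20 rows; each row shifts and turns the pose as measured when the row begins; what a row does not reach is not made up. A row lasts 1/12 s, in which the tool goes at most 41.7 mm and 7.16 degrees, less where a joint would pass 70% of its speed; a pose out of reach is approached as far as the arm can. A call is refused whole if a number of a shift passes 0.0417 or a number of a turn 7.16, either way. A call with a gripper value outside its range is refused whole. The fingers move at their own pace and stop on an object; "force" is the grip in N (left out, the last holds). Time passes only in rows, so rows that do not move let the fingers close. It gives the time, the measured TCP pose, the force and the opening at its end, in the units of the state.
- arm.state(): the state, without advancing time (a new reading comes with each control period).
- arm.get_image(name): name is "side" or "top" or "wrist"; returns the picture (480x640x3 uint8, blue, green, red); there is no depth.
- arm.camera_model(name): a dict with "mtx" (3x3 intrinsics, pixels), "k1" (the pictures are not rectified: a ray, as slopes to the right and down, at radius r is drawn at 1 + k1 r^2 times it, then the intrinsics apply), "camera_from_world" (4x4, takes a point from world to camera coordinates); the wrist camera has in their place "T_tool_cam" (4x4, takes a point from camera to tool coordinates, whose origin is the TCP and whose axes are the flange's). Camera axes: x right, y up, looking along -z (the intrinsics and any distortion apply to the point x, -y, -z); pixel columns grow to the right and rows downward; lengths in mm; the calibration is good to about 2 mm. A picture is of the moment at which its call begins: read the wrist's pose just before it. camera_model takes no time and is no camera call.
- arm.finish_job(): hands the job in, once; it reports no verdict.
The state is a dict: "t": time; "joints": joint angles; "qvel": joint speeds; "tau": joint torques, N m; "tool_pos": TCP position; "ee_rot": TCP orientation; "ft_force": force on the tool from outside, world axes, zero at the start; "wrist_torque": the same for the moment, N m; "finger_gap": finger opening in mm.
Only numpy, scipy, OpenCV 4.12 (cv2) and the standard library are available. Lean on these libraries where they do the work, as an engineer would, in place of code of your own. Each camera call takes 0.05 s, during which the arm holds its last target. There are 200 camera calls.

### The job

In the white appliance housing, push the loose black power module (a small block) sideways with your fingertips until its long side lies flat against the long grey rail, before it crosses the thin moulded line across the floor. Then slide it along, keeping it against the rail, into the corner pocket until it sits fully home against both the rail and the end stop, and let go. Only push it: never pinch, lift or tip it, and leave the capacitor, the screwdriver and the tape roll where they are.

Things in the scene. Friction and masses are not known exactly. Their poses are not given: they have to be found in the camera images.
- housing: Fixed open white plastic housing, 280 mm (its x) by 420 mm (its y), flat on the table, turned up to 20 degrees. Origin at the centre of its underside, z up. Floor top at z = 4 mm; rim 4 mm thick, up to z = 24 mm. Screw bosses (16 mm diameter, top z = 18 mm) stand behind the rail at x = 110 mm. The points below have its axes; the mm below are in its frame.
- rail (a point): Middle of the rail's foot, on its face towards the robot (-x), at x = 75, y = -17, z = 4 mm. The rail is a straight grey plastic rib along y, 6 mm thick, from y = -190 to 156 mm, top at z = 18 mm. Open floor from x = -136 to 75 mm, but for the lip, board and capacitor.
- pocket (a point): Where the module's origin lies when fully home: x = 55, y = 120, z = 4 mm, on the floor. The module lies flat on the rail when its origin is at x = 0 in this point's axes. The pocket is the corner at the rail's +y end: rail at x = 75, end stop across it at y = 150 mm, and a lip facing the rail; 43 mm wide, open only towards -y, grey walls up to z = 18 mm.
- lip (a point): Free end of the pocket's lip, on its face towards the rail, at x = 32, y = 120, z = 4 mm. The lip is 5 mm thick, runs from here to the end stop along +y, and its mouth flares away from the rail from here to x = 20, y = 106 mm.
- line (a point): Point at x = 0, y = 30, z = 4 mm on the thin grey moulded line that crosses the floor along x. It is flat and cannot be felt.
- board (a point): Centre of the circuit board fixed on the housing floor, at x = -78, y = 125, z = 10 mm; 95 mm (x) by 130 mm (y), its parts up to z = 26 mm.
- module: Loose black block with a grey plate and four flat screw heads on top: 40 mm (its x) by 60 mm (its y), 24 mm high, 85 to 170 g; origin at the centre of its underside, z up. Starts on the floor on the robot's side of the rail, 25 to 65 mm from lying on it, at housing y = -120 to -50 mm (before the line, away from the pocket), turned up to 17 degrees to the rail. Slides at about 0.4 to 1.3 N.
- capacitor: Loose upright aluminium cylinder, diameter 24 mm, 34 mm high, origin at the centre of its underside, standing on the housing floor in the corner at about x = -107, y = -178 mm of the housing. To be left alone.
- driver: Loose screwdriver lying on the table outside the housing on the -y side, about 200 mm long along its x. To be left alone.
- tape: Loose roll of tape lying flat on the table outside the housing on the +y side, diameter 70 mm, 20 mm high, origin at the centre of its underside. To be left alone.
Mind the look-alikes: they are no part of the job. Of the things shaped like the module, the black one is meant.

How it is judged (in metres and radians):
On the way, in this order (a step that is already met when the one before it is completed fails the run):
1. the module lies flat against the rail (within 3 mm and 4 degrees), still outside the pocket (x of module in the frame of pocket between -0.003 and 0.003 m and angle between the y axis of module and the y axis of housing, either way round below 0.07 rad and y of module in the frame of pocket below -0.045 m), for 0.1 s.
2. the module is fully home in the pocket (x of module in the frame of pocket between -0.0025 and 0.0025 m and y of module in the frame of pocket between -0.003 and 0.003 m and z of module in the frame of pocket below 0.003 m and angle between the y axis of module and the y axis of housing, either way round below 0.06 rad), for 0.2 s.
At the end, for the whole second after the job is handed in: The module lies flat in the pocket, its origin within 2.5 mm of home across the rail and 3 mm along it, parallel to the rail within 3.4 degrees, at rest and released; the bystanders are within 20 mm of where they stood (all of step 2 and linear speed of module below 0.01 m/s and contact force between the fingers and module below 0.1 N and distance of each of capacitor, driver, tape from where it was at the start of the episode below 0.02 m); the robot touches nothing.
It fails at once if the module is lifted more than 6 mm off the floor or tipped more than 10 degrees (z of module in the frame of pocket above 0.006 m or angle between module's own z axis and vertical above 0.175 rad).
It fails at once if the module has crossed the moulded line while more than 8 mm off the rail (y of module in the frame of pocket above -0.115 m and x of module in the frame of pocket below -0.008 m).
It fails at once if the module is on the wrong side of the rail (x of module in the frame of pocket above 0.008 m).
It fails at once if the fingers straddle the module as for a pinch (x of the grasp point in the frame of module between -0.017 and 0.017 m and y of the grasp point in the frame of module between -0.027 and 0.027 m and z of the grasp point in the frame of module below 0.03 m and contact force between the fingers and module above 0.5 N).
It fails at once if the capacitor, screwdriver or tape roll is moved more than 20 mm (distance of any of capacitor, driver, tape from where it was at the start of the episode above 0.02 m).
It also fails if it takes over 43 s, if anything falls off the work surface, if the arm or the gripper's body presses on something with over 40 N, if the wrist force passes 120 N, or if a joint passes its speed limit or range.

## Working session

There is one attempt and no reset: what is moved stays moved. The work goes in short steps, Python scripts to look and compute and a tool call to move; the robot and the scene stay as the last step left them, time stands still between calls to the robot, and variables do not carry over. Pictures are saved under pics/ and viewed, about 8 in all and at most 12, crops included, and the job is handed in when it is done.

Besides the shell and the picture viewer there is one more tool, called after ">>>" in YAML: its name, and indented under it one key for each argument. arm_command: Moves the arm, as the interface text tells. Its arguments: {"type":"object","properties":{"deltas":{"type":"array"},"force":{"type":"number"}},"required":["deltas"]}

```bash
mkdir -p pics; ls; python3 - <<'E'
from station import arm
import cv2
s=arm.state();print(s)
for n in("top","side"):
    cv2.imwrite(f"pics/{n}0.png",arm.get_image(n))
    m=arm.camera_model(n);print(n,m)
E
```

```text
pics
{'t': 0.0, 'joints': array([-1.19702479e+00,  4.23815211e-01,  1.63069506e+00, -2.51376193e-05,
        1.08858736e+00, -1.90085811e-02]), 'qvel': array([-0.00074216,  0.00079016, -0.00151826, -0.00207519,  0.00034344,
        0.00031863]), 'tau': array([-1.56973047e-04, -5.44625545e+01, -2.73665607e+01,  6.41538925e-02,
        2.29385012e-02, -1.16248566e-04]), 'tool_pos': array([ 239.04280999, -576.90562666,  238.91568742]), 'ee_rot': array([-7.38718783e-04,  9.80775958e-01,  1.95135729e-01, -1.43735528e-04]), 'ft_force': array([ 0.97301303,  0.00660938, -0.8259331 ]), 'wrist_torque': array([0.05014021, 0.01950624, 0.04718953]), 'finger_gap': 87.98205875206523}
top {'mtx': array([[472.5254574 ,   0.        , 320.9716188 ],
       [  0.        , 472.5254574 , 235.28963574],
       [  0.        ,   0.        ,   1.        ]]), 'k1': 0.03600667553562335, 'camera_from_world': array([[ 2.79933149e-02, -9.99591130e-01, -5.82646340e-03,
        -1.12743568e+01],
       [ 9.85579764e-01,  2.66269100e-02,  1.67103370e-01,
        -4.70581060e+02],
       [-1.66879906e-01, -1.04202217e-02,  9.85922165e-01,
        -1.05666286e+03],
       [ 0.00000000e+00,  0.00000000e+00,  0.00000000e+00,
         1.00000000e+00]])}
side {'mtx': array([[567.8225352 ,   0.        , 316.44046061],
       [  0.        , 567.8225352 , 241.31274939],
       [  0.        ,   0.        ,   1.        ]]), 'k1': -0.09586238446609041, 'camera_from_world': array([[-7.51690415e-01, -6.59220043e-01, -1.97599163e-02,
         3.46940999e+02],
       [ 4.80154107e-01, -5.67554453e-01,  6.68830305e-01,
        -2.59418823e+02],
       [-4.52121171e-01,  4.93265525e-01,  7.43152453e-01,
        -1.31728865e+03],
       [ 0.00000000e+00,  0.00000000e+00,  0.00000000e+00,
         1.00000000e+00]])}
```

View pics/top0.png

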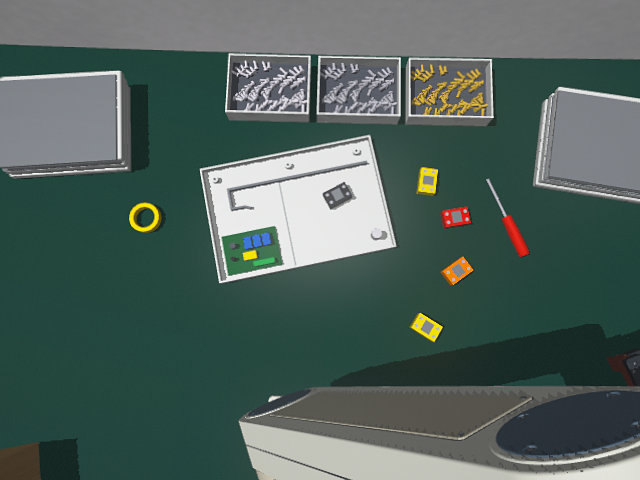

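The top view shows the housing with outer corners near (201,168), (369,136), (395,246) and (220,282). The black module is at about (338,195), the line runs from about (280,183) to (295,265), the capacitor is at (377,234), the tape at (145,217) and the driver at (508,220). I'll enlarge the housing.

```bash
python3 - <<'E'
import cv2
im=cv2.imread("pics/top0.png")[132:287,196:402]
cv2.imwrite("pics/topc.png",cv2.resize(im,None,fx=3.8,fy=3.8,interpolation=cv2.INTER_CUBIC))
E
```

```text
(no output)
```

View pics/topc.png

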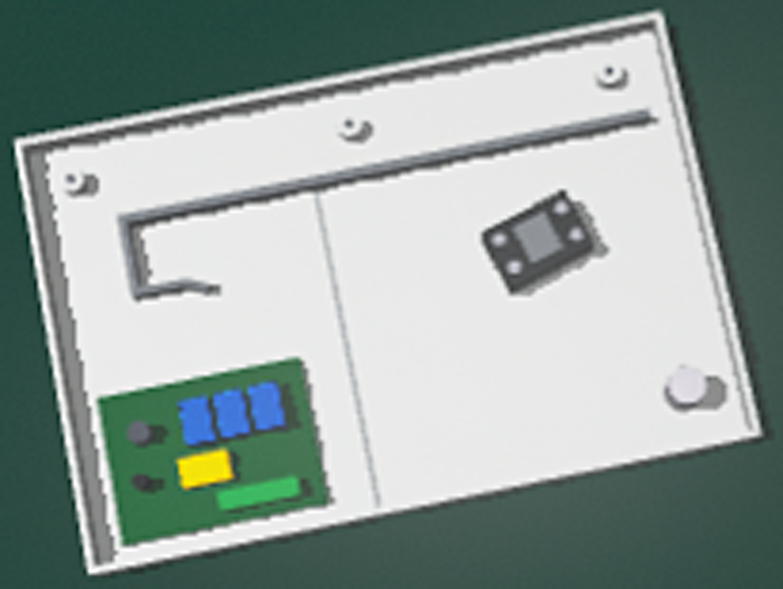

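View pics/side0.png

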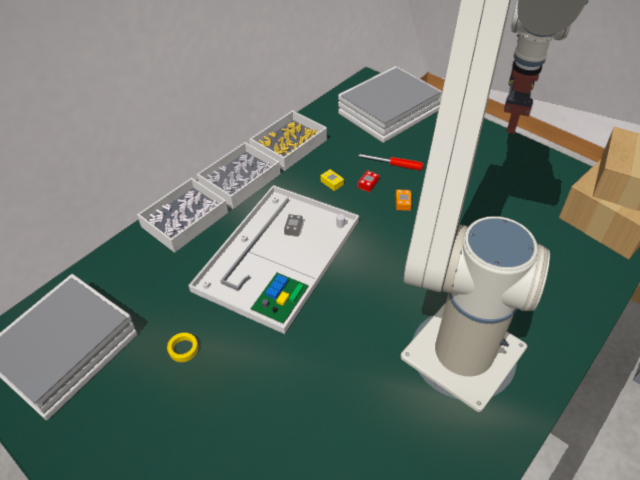

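Side view agrees with the top view. The module is at (294,224), between the rail and the open floor. Next I fit the housing and module poses from the top-view crop.

```bash
cat >h.py <<'E'
import numpy as np
from scipy.optimize import least_squares
from scipy.spatial.transform import Rotation as R
from station import arm
def proj(P,m):
    c=(m["camera_from_world"]@np.c_[P,np.ones(len(P))].T).T
    s=np.c_[c[:,0],-c[:,1]]/-c[:,2:3]; s=s*(1+m["k1"]*(s**2).sum(1,keepdims=True))
    return s@np.diag(np.diag(m["mtx"])[:2])+m["mtx"][:2,2]
def place(p,L):
    c,s=np.cos(p[2]),np.sin(p[2]); L=np.asarray(L,float)
    return np.c_[p[0]+c*L[:,0]-s*L[:,1],p[1]+s*L[:,0]+c*L[:,1],L[:,2]]
def fit(L,px,m,x0):
    r=least_squares(lambda p:(proj(place(p,L),m)-px).ravel(),x0,loss="soft_l1")
    return r.x,(proj(place(r.x,L),m)-px)
def crop2px(c,o,f): return (np.asarray(c,float)+.5)/f-.5+np.array(o)
MOD=[[20,30,28],[20,-30,28],[-20,-30,28],[-20,30,28]]
def inH(H,p):  # world xy(yaw) -> housing
    c,s=np.cos(H[2]),np.sin(H[2]); d=np.array(p[:2])-H[:2]
    return np.array([c*d[0]+s*d[1],-s*d[0]+c*d[1]])
def tool(H):
    s=arm.state(); q=s["ee_rot"]; M=R.from_quat(q[[1,2,3,0]]).as_matrix()
    a=np.degrees(np.arctan2(M[1,1],M[0,1])-H[2])-90
    print("t",s["t"].__round__(2),"tcp H",inH(H,s["tool_pos"]).round(1),"z",s["tool_pos"][2].round(1),"jaw-vs-y deg",((a+90)%180-90).round(2),"tilt",M[:,2].round(3),"F",s["ft_force"].round(1),"gap",s["finger_gap"].round(1))
E
python3 - <<'E'
from h import *
m=arm.camera_model("top")
L=[[140,210,24],[140,-210,24],[-140,-210,24],[-140,210,24],[75,30,4],[-136,30,4],[-30.5,60,10],[-30.5,190,10],[-125.5,190,10],[-125.5,60,10]]
C=[[15,140],[661,12],[761,437],[90,574],[318,192],[378,507],[300,357],[97,398],[124,545],[330,503]]
H,r=fit(L,crop2px(C,(196,132),3.8),m,[600,0,.2]); print("H",H,np.degrees(H[2]),r.round(1).tolist())
M,r=fit(MOD,crop2px([[482,237],[566,190],[598,247],[514,294]],(196,132),3.8),m,[620,-60,.4]); print("M",M,r.round(1).tolist())
print("M in H",inH(H,M),np.degrees(M[2]-H[2]))
np.save("H.npy",H); tool(H)
print("ux",np.cos(H[2]),np.sin(H[2]))
for P in ([-10,-85],): print(place(H,[[*P,0]]))
E
```

```text
H [5.93619695e+02 6.15140631e+00 2.30215286e-01] 13.190364259580267 [[24.6, -20.6], [23.5, -20.2], [23.9, -22.1], [25.1, -22.4], [23.2, -20.8], [24.7, -20.6], [24.2, -21.4], [24.5, -21.5], [24.4, -21.7], [24.0, -21.6]]
M [ 5.70158373e+02 -3.53767741e+01  5.38968352e-01] [[0.2, 0.2], [-0.0, 0.6], [-0.1, -0.2], [0.0, -0.5]]
M in H [-32.31854532 -35.07898269] 17.69024757653828Traceback (most recent call last):
  File "<stdin>", line 8, in <module>
  File "h.py", line 23, in tool
    print("t",s["t"].__round__(2),"tcp H",inH(H,s["tool_pos"]).round(1),"z",s["tool_pos"][2].round(1),"jaw-vs-y deg",((a+90)%180-90).round(2),"tilt",M[:,2].round(3),"F",s["ft_force"].round(1),"gap",s["finger_gap"].round(1))
                                                                                                                                                                                                      ^^^^^^^^^^^^^^^^^^^^^
AttributeError: 'float' object has no attribute 'round'
```

The housing fit stalled because of the robust loss: it left uniform residuals of about 24 px. I'll switch to plain least squares.

```bash
sed -i 's/,loss="soft_l1")/,x_scale=[100,100,.1])/; s/s\["finger_gap"\].round(1)/round(s["finger_gap"],1)/' h.py
python3 - <<'E'
from h import *
m=arm.camera_model("top")
L=[[140,210,24],[140,-210,24],[-140,-210,24],[-140,210,24],[75,30,4],[-136,30,4],[-30.5,60,10],[-30.5,190,10],[-125.5,190,10],[-125.5,60,10]]
C=[[15,140],[661,12],[761,437],[90,574],[318,192],[378,507],[300,357],[97,398],[124,545],[330,503]]
H,r=fit(L,crop2px(C,(196,132),3.8),m,[600,0,.2]); print("H",H,np.degrees(H[2]),r.round(1).tolist())
M,r=fit(MOD,crop2px([[482,237],[566,190],[598,247],[514,294]],(196,132),3.8),m,[620,-60,.4]); print("M",M,r.round(1).tolist())
print("M in H",inH(H,M),np.degrees(M[2]-H[2]))
np.save("H.npy",H); tool(H)
print("ux",np.cos(H[2]),np.sin(H[2]))
print(place(H,[[-40,-80,0],[-25,-80,0]]))
E
```

```text
H [5.40374928e+02 6.18778003e+01 2.31416259e-01] 13.259174965532972 [[0.1, 0.0], [0.4, -0.1], [0.2, -0.5], [-0.2, -0.0], [-0.3, -0.4], [0.6, 1.0], [0.1, -0.3], [-0.1, -0.2], [-0.4, 0.2], [-0.3, 0.0]]
M [ 5.70170457e+02 -3.53758913e+01  5.39781487e-01] [[0.2, 0.2], [-0.1, 0.6], [-0.1, -0.2], [0.0, -0.5]]
M in H [   6.69551355 -101.49494669] 17.66802610026347
t 0.1 tcp H [-439.8 -552.7] z 239.0 jaw-vs-y deg 9.24 tilt [-0.     0.001 -1.   ] F [ 0.   0.5 -0.4] gap 87.4
ux 0.9733425433524785 0.22935625847168112
[[519.789727   -25.16385349   0.        ]
 [534.38986515 -21.72350961   0.        ]]
```

Good fit, within about 1 px. The module is at housing (6.7, -101.5), turned 17.7° to the rail. I'll move to above the start pose (-55, -101), jaw axis along the rail and part open.

>>> arm_command:
  deltas:
    - {"dx": 0.008,"dy": 0.015,"wz": -0.5,"jaw": 0.28}
    - {"dx": 0.015,"dy": 0.029,"wz": -0.5,"jaw": 0.28}
    - {"dx": 0.015,"dy": 0.029,"wz": -0.5,"jaw": 0.28}
    - {"dx": 0.015,"dy": 0.029,"wz": -0.5,"jaw": 0.28}
    - {"dx": 0.015,"dy": 0.029,"wz": -0.5,"jaw": 0.28}
    - {"dx": 0.015,"dy": 0.029,"wz": -0.5,"jaw": 0.28}
    - {"dx": 0.015,"dy": 0.029,"wz": -0.5,"jaw": 0.28}
    - {"dx": 0.015,"dy": 0.029,"wz": -0.5,"jaw": 0.28}
    - {"dx": 0.015,"dy": 0.029,"wz": -0.5,"jaw": 0.28}
    - {"dx": 0.015,"dy": 0.029,"wz": -0.5,"jaw": 0.28}
    - {"dx": 0.015,"dy": 0.029,"wz": -0.5,"jaw": 0.28}
    - {"dx": 0.015,"dy": 0.029,"wz": -0.5,"jaw": 0.28}
    - {"dx": 0.015,"dy": 0.029,"wz": -0.5,"jaw": 0.28}
    - {"dx": 0.015,"dy": 0.029,"wz": -0.5,"jaw": 0.28}
    - {"dx": 0.015,"dy": 0.029,"wz": -0.5,"jaw": 0.28}
    - {"dx": 0.015,"dy": 0.029,"wz": -0.5,"jaw": 0.28}
    - {"dx": 0.015,"dy": 0.029,"wz": -0.5,"jaw": 0.28}
    - {"dx": 0.015,"dy": 0.029,"wz": -0.5,"jaw": 0.28}

```text
invalid input at $.deltas[0]: expected keys wx, wy, wz, dx, dy, dz, jaw
```

```bash
cat >g.py <<'E'
import sys
from h import *
H=np.load("H.npy"); tool(H)
t=np.array([float(v) for v in sys.argv[1:3]]); s=arm.state()
print("to",t,"dxy mm",(place(H,[[*t,0]])[0,:2]-s["tool_pos"][:2]).round(1))
E
python3 g.py -55 -101
```

```text
t 0.1 tcp H [-439.8 -552.7] z 239.0 jaw-vs-y deg 9.24 tilt [-0.     0.001 -1.   ] F [ 0.   0.5 -0.4] gap 87.4
to [ -55. -101.] dxy mm [270.9 527.9]
```

>>> arm_command:
  deltas:
    - {"wx": 0,"wy": 0,"wz": -0.5,"dx": 0.008,"dy": 0.015,"dz": 0,"jaw": 0.28}
    - {"wx": 0,"wy": 0,"wz": -0.5,"dx": 0.015,"dy": 0.029,"dz": 0,"jaw": 0.28}
    - {"wx": 0,"wy": 0,"wz": -0.5,"dx": 0.015,"dy": 0.029,"dz": 0,"jaw": 0.28}
    - {"wx": 0,"wy": 0,"wz": -0.5,"dx": 0.015,"dy": 0.029,"dz": 0,"jaw": 0.28}
    - {"wx": 0,"wy": 0,"wz": -0.5,"dx": 0.015,"dy": 0.029,"dz": 0,"jaw": 0.28}
    - {"wx": 0,"wy": 0,"wz": -0.5,"dx": 0.015,"dy": 0.029,"dz": 0,"jaw": 0.28}
    - {"wx": 0,"wy": 0,"wz": -0.5,"dx": 0.015,"dy": 0.029,"dz": 0,"jaw": 0.28}
    - {"wx": 0,"wy": 0,"wz": -0.5,"dx": 0.015,"dy": 0.029,"dz": 0,"jaw": 0.28}
    - {"wx": 0,"wy": 0,"wz": -0.5,"dx": 0.015,"dy": 0.029,"dz": 0,"jaw": 0.28}
    - {"wx": 0,"wy": 0,"wz": -0.5,"dx": 0.015,"dy": 0.029,"dz": 0,"jaw": 0.28}
    - {"wx": 0,"wy": 0,"wz": -0.5,"dx": 0.015,"dy": 0.029,"dz": 0,"jaw": 0.28}
    - {"wx": 0,"wy": 0,"wz": -0.5,"dx": 0.015,"dy": 0.029,"dz": 0,"jaw": 0.28}
    - {"wx": 0,"wy": 0,"wz": -0.5,"dx": 0.015,"dy": 0.029,"dz": 0,"jaw": 0.28}
    - {"wx": 0,"wy": 0,"wz": -0.5,"dx": 0.015,"dy": 0.029,"dz": 0,"jaw": 0.28}
    - {"wx": 0,"wy": 0,"wz": -0.5,"dx": 0.015,"dy": 0.029,"dz": 0,"jaw": 0.28}
    - {"wx": 0,"wy": 0,"wz": -0.5,"dx": 0.015,"dy": 0.029,"dz": 0,"jaw": 0.28}
    - {"wx": 0,"wy": 0,"wz": -0.5,"dx": 0.015,"dy": 0.029,"dz": 0,"jaw": 0.28}
    - {"wx": 0,"wy": 0,"wz": -0.5,"dx": 0.015,"dy": 0.029,"dz": 0,"jaw": 0.28}

```text
t: 1.6
tool_pos: [503.4, -47.1, 234.2]
ee_rot: [-0.003, 0.994, 0.108, -0.003]
ft_force: [-0.0, -0.3, 0.5]
finger_gap: 24.3
```

```bash
python3 g.py -55 -101
```

```text
t 1.6 tcp H [-61.  -97.6] z 234.2 jaw-vs-y deg -0.81 tilt [-0.006  0.005 -1.   ] F [-0.  -0.3  0.5] gap 24.3
to [ -55. -101.] dxy mm [ 6.6 -1.9]
```

>>> arm_command:
  deltas:
    - {"wx": 0,"wy": 0,"wz": 0.4,"dx": 0.003,"dy": -0.001,"dz": -0.015,"jaw": 0.28}
    - {"wx": 0,"wy": 0,"wz": 0.4,"dx": 0.003,"dy": -0.001,"dz": -0.03,"jaw": 0.28}
    - {"wx": 0,"wy": 0,"wz": 0,"dx": 0,"dy": 0,"dz": -0.03,"jaw": 0.28}
    - {"wx": 0,"wy": 0,"wz": 0,"dx": 0,"dy": 0,"dz": -0.03,"jaw": 0.28}
    - {"wx": 0,"wy": 0,"wz": 0,"dx": 0,"dy": 0,"dz": -0.03,"jaw": 0.28}
    - {"wx": 0,"wy": 0,"wz": 0,"dx": 0,"dy": 0,"dz": -0.025,"jaw": 0.28}
    - {"wx": 0,"wy": 0,"wz": 0,"dx": 0,"dy": 0,"dz": -0.015,"jaw": 0.28}
    - {"wx": 0,"wy": 0,"wz": 0,"dx": 0,"dy": 0,"dz": 0,"jaw": 0.28}
    - {"wx": 0,"wy": 0,"wz": 0,"dx": 0,"dy": 0,"dz": 0,"jaw": 0.28}

```text
t: 2.35
tool_pos: [512.8, -40.9, 52.5]
ee_rot: [-0.003, 0.993, 0.121, -0.0]
ft_force: [-0.5, 0.7, 0.6]
finger_gap: 24.9
```

```bash
python3 g.py -55 -101
```

```text
t 2.35 tcp H [-50.4 -93.7] z 52.5 jaw-vs-y deg 0.64 tilt [-0.001  0.006 -1.   ] F [-0.5  0.7  0.6] gap 24.9
to [ -55. -101.] dxy mm [-2.8 -8.2]
```

>>> arm_command:
  deltas:
    - {"wx": -0.3,"wy": 0,"wz": -0.6,"dx": -0.003,"dy": -0.008,"dz": 0,"jaw": 0.28}
    - {"wx": 0,"wy": 0,"wz": 0,"dx": 0,"dy": 0,"dz": -0.012,"jaw": 0.28}
    - {"wx": 0,"wy": 0,"wz": 0,"dx": 0,"dy": 0,"dz": -0.012,"jaw": 0.28}
    - {"wx": 0,"wy": 0,"wz": 0,"dx": 0,"dy": 0,"dz": 0,"jaw": 0.28}
    - {"wx": 0,"wy": 0,"wz": 0,"dx": 0,"dy": 0,"dz": 0,"jaw": 0.28}

```text
t: 2.77
tool_pos: [512.1, -50.4, 30.0]
ee_rot: [0.001, 0.993, 0.115, 0.003]
ft_force: [-0.3, -1.0, 0.7]
finger_gap: 24.8
```

```bash
python3 g.py -55 -101; python3 - <<'E'
from station import arm
import cv2
cv2.imwrite("pics/top1.png",cv2.resize(arm.get_image("top")[132:287,196:402],None,fx=3.8,fy=3.8,interpolation=cv2.INTER_CUBIC))
E
```

```text
t 2.77 tcp H [ -53.3 -102.8] z 30.0 jaw-vs-y deg -0.06 tilt [ 0.005 -0.001 -1.   ] F [-0.3 -1.   0.7] gap 24.8
to [ -55. -101.] dxy mm [-2.1  1.4]
```

View pics/top1.png

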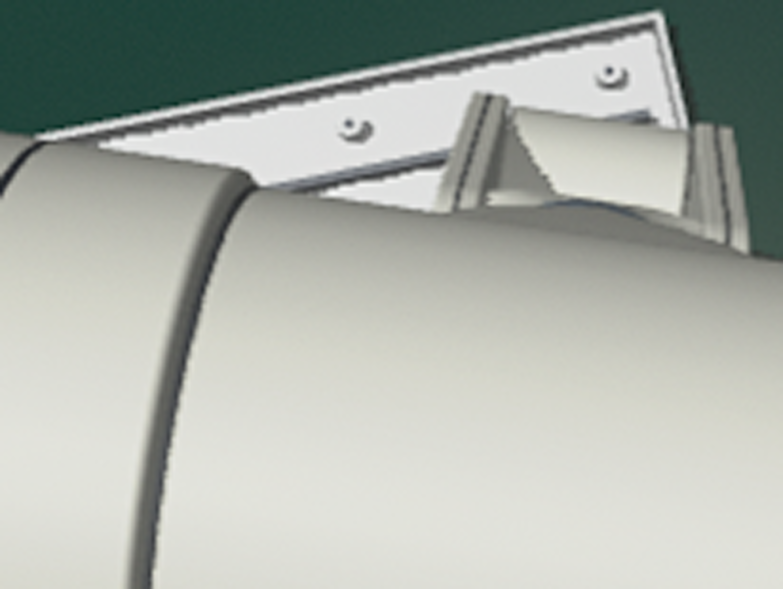

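The arm hides the module from the top camera, so I'll rely on pose and force, plus the wrist and side views. Pushing towards the rail now.

>>> arm_command:
  deltas:
    - {"wx": 0,"wy": 0,"wz": 0,"dx": 0.005,"dy": 0.0015,"dz": -0.003,"jaw": 0.28}
    - {"wx": 0,"wy": 0,"wz": 0,"dx": 0.006,"dy": 0.0014,"dz": 0,"jaw": 0.28}
    - {"wx": 0,"wy": 0,"wz": 0,"dx": 0.006,"dy": 0.0014,"dz": 0,"jaw": 0.28}
    - {"wx": 0,"wy": 0,"wz": 0,"dx": 0.006,"dy": 0.0014,"dz": 0,"jaw": 0.28}
    - {"wx": 0,"wy": 0,"wz": 0,"dx": 0.006,"dy": 0.0014,"dz": 0,"jaw": 0.28}
    - {"wx": 0,"wy": 0,"wz": 0,"dx": 0.006,"dy": 0.0014,"dz": 0,"jaw": 0.28}
    - {"wx": 0,"wy": 0,"wz": 0,"dx": 0.006,"dy": 0.0014,"dz": 0,"jaw": 0.28}
    - {"wx": 0,"wy": 0,"wz": 0,"dx": 0.006,"dy": 0.0014,"dz": 0,"jaw": 0.28}

```text
t: 3.48
tool_pos: [563.7, -37.6, 27.9]
ee_rot: [0.001, 0.993, 0.115, 0.003]
ft_force: [-0.8, -1.1, -0.1]
finger_gap: 24.9
```

```bash
python3 g.py 20 -102; python3 - <<'E'
from station import arm
import cv2
import numpy as np
s=arm.get_image("side")[170:320,170:380]; w=arm.get_image("wrist")
s=cv2.resize(s,(640,457),interpolation=cv2.INTER_CUBIC)
cv2.imwrite("pics/c2.png",np.hstack([cv2.resize(s,(400,286)),cv2.resize(w,(400,300))[:286]]))
E
```

```text
t 3.48 tcp H [-1.000e-01 -1.022e+02] z 27.9 jaw-vs-y deg -0.03 tilt [ 0.006 -0.001 -1.   ] F [-0.8 -1.1 -0.1] gap 24.9
to [  20. -102.] dxy mm [19.5  4.8]
```

View pics/c2.png

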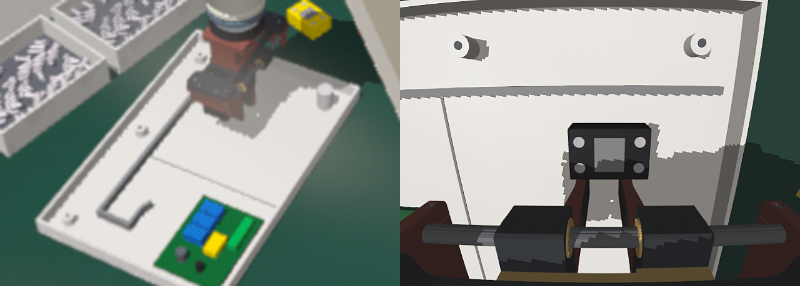

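The wrist view shows the module already square with the fingers, at about (610,152), with the rail running across ahead of it at y≈90. Continuing gently to the rail.

>>> arm_command:
  deltas:
    - {"wx": 0,"wy": 0,"wz": 0,"dx": 0.005,"dy": 0.0012,"dz": 0,"jaw": 0.28}
    - {"wx": 0,"wy": 0,"wz": 0,"dx": 0.005,"dy": 0.0012,"dz": 0,"jaw": 0.28}
    - {"wx": 0,"wy": 0,"wz": 0,"dx": 0.004,"dy": 0.001,"dz": 0,"jaw": 0.28}
    - {"wx": 0,"wy": 0,"wz": 0,"dx": 0.003,"dy": 0.0007,"dz": 0,"jaw": 0.28}
    - {"wx": 0,"wy": 0,"wz": 0,"dx": 0.002,"dy": 0.0005,"dz": 0,"jaw": 0.28}
    - {"wx": 0,"wy": 0,"wz": 0,"dx": 0.001,"dy": 0.0002,"dz": 0,"jaw": 0.28}

```text
t: 4.08
tool_pos: [585.3, -32.5, 27.8]
ee_rot: [0.001, 0.993, 0.115, 0.002]
ft_force: [-1.2, 0.2, 0.8]
finger_gap: 24.5
```

```bash
python3 g.py 25 -102
```

```text
t 4.08 tcp H [  22.  -102.1] z 27.8 jaw-vs-y deg -0.03 tilt [ 0.005 -0.001 -1.   ] F [-1.2  0.2  0.8] gap 24.5
to [  25. -102.] dxy mm [2.9 0.8]
```

>>> arm_command:
  deltas:
    - {"wx": 0,"wy": 0,"wz": 0,"dx": 0.002,"dy": 0.0005,"dz": 0,"jaw": 0.28}
    - {"wx": 0,"wy": 0,"wz": 0,"dx": 0.002,"dy": 0.0005,"dz": 0,"jaw": 0.28}
    - {"wx": 0,"wy": 0,"wz": 0,"dx": 0.0015,"dy": 0.0004,"dz": 0,"jaw": 0.28}

```text
t: 4.33
tool_pos: [588.0, -31.5, 27.4]
ee_rot: [0.001, 0.993, 0.115, -0.001]
ft_force: [-7.4, -3.3, 5.0]
finger_gap: 24.5
```

```bash
python3 g.py 25 -102;  python3 - <<'E'
from station import arm
import cv2
cv2.imwrite("pics/w3.png",cv2.resize(arm.get_image("wrist")[120:360,240:560],None,fx=2.4,fy=2.4,interpolation=cv2.INTER_CUBIC))
E
```

```text
t 4.33 tcp H [  24.9 -101.8] z 27.4 jaw-vs-y deg 0.0 tilt [-0.002 -0.002 -1.   ] F [-7.4 -3.3  5. ] gap 24.5
to [  25. -102.] dxy mm [ 0.1 -0.2]
```

View pics/w3.png

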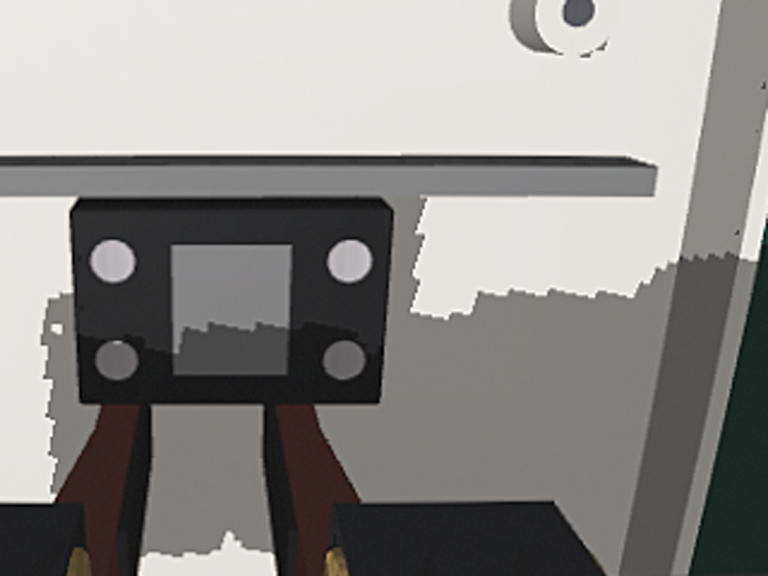

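Module is flush on the rail: its top face meets the rail evenly from (78,197) to (390,197), the contact force is about 8 N, and the TCP is at x≈25 as predicted. I'll back off, lift, shut the jaws and go behind its -y end.

>>> arm_command:
  deltas:
    - {"wx": 0,"wy": 0,"wz": 0,"dx": 0,"dy": 0,"dz": 0,"jaw": 0.28}
    - {"wx": 0,"wy": 0,"wz": 0,"dx": -0.006,"dy": -0.0014,"dz": 0,"jaw": 0.28}
    - {"wx": 0,"wy": 0,"wz": 0,"dx": -0.01,"dy": -0.0023,"dz": 0,"jaw": 0.28}
    - {"wx": 0,"wy": 0,"wz": 0,"dx": 0,"dy": 0,"dz": 0.02,"jaw": 0.28}
    - {"wx": 0,"wy": 0,"wz": 0,"dx": 0,"dy": 0,"dz": 0.025,"jaw": 0.28}
    - {"wx": 0,"wy": 0,"wz": 0,"dx": 0,"dy": 0,"dz": 0.02,"jaw": 0}
    - {"wx": 0,"wy": 0,"wz": 0,"dx": 0.014,"dy": -0.0137,"dz": 0,"jaw": 0}
    - {"wx": 0,"wy": 0,"wz": 0,"dx": 0.014,"dy": -0.0137,"dz": 0,"jaw": 0}
    - {"wx": 0,"wy": 0,"wz": 0,"dx": 0.014,"dy": -0.0137,"dz": 0,"jaw": 0}
    - {"wx": 0,"wy": 0,"wz": 0,"dx": 0.014,"dy": -0.0137,"dz": 0,"jaw": 0}
    - {"wx": 0,"wy": 0,"wz": 0,"dx": 0,"dy": 0,"dz": 0,"jaw": 0}
    - {"wx": 0,"wy": 0,"wz": 0,"dx": 0,"dy": 0,"dz": 0,"jaw": 0}

```text
t: 5.38
tool_pos: [621.9, -92.7, 95.2]
ee_rot: [0.001, 0.993, 0.116, -0.001]
ft_force: [-0.2, 0.1, -0.0]
finger_gap: 0.6
```

```bash
python3 g.py 54 -168;  python3 - <<'E'
from station import arm
import cv2
cv2.imwrite("pics/w4.png",arm.get_image("wrist"))
E
```

```text
t 5.38 tcp H [  43.9 -169.2] z 95.2 jaw-vs-y deg 0.01 tilt [-0.002 -0.001 -1.   ] F [-0.2  0.1 -0. ] gap 0.6
to [  54. -168.] dxy mm [9.6 3.5]
```

View pics/w4.png

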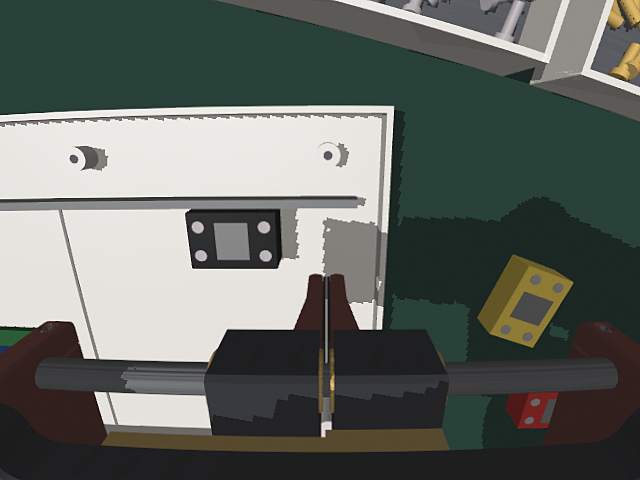

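The module is still flat on the rail at about (233,238), with the shut fingertips at (326,278), clear of its -y end. Descending.

>>> arm_command:
  deltas:
    - {"wx": 0,"wy": 0,"wz": 0,"dx": 0.0095,"dy": 0.0035,"dz": -0.01,"jaw": 0}
    - {"wx": 0,"wy": 0,"wz": 0,"dx": 0,"dy": 0,"dz": -0.02,"jaw": 0}
    - {"wx": 0,"wy": 0,"wz": 0,"dx": 0,"dy": 0,"dz": -0.02,"jaw": 0}
    - {"wx": 0,"wy": 0,"wz": 0,"dx": 0,"dy": 0,"dz": -0.01,"jaw": 0}
    - {"wx": 0,"wy": 0,"wz": 0,"dx": 0,"dy": 0,"dz": -0.002,"jaw": 0}
    - {"wx": 0,"wy": 0,"wz": 0,"dx": 0,"dy": 0,"dz": 0,"jaw": 0}

```text
t: 5.93
tool_pos: [629.3, -84.4, 28.6]
ee_rot: [-0.0, 0.993, 0.117, -0.002]
ft_force: [0.0, -0.5, 0.6]
finger_gap: 0.2
```

```bash
python3 g.py 53 -150
```

```text
t 5.93 tcp H [  53.  -162.7] z 28.6 jaw-vs-y deg 0.17 tilt [-0.003 -0.    -1.   ] F [ 0.  -0.5  0.6] gap 0.2
to [  53. -150.] dxy mm [-3.  12.4]
```

>>> arm_command:
  deltas:
    - {"wx": 0,"wy": 0,"wz": 0,"dx": -0.001,"dy": 0.005,"dz": 0,"jaw": 0}
    - {"wx": 0,"wy": 0,"wz": 0,"dx": -0.001,"dy": 0.005,"dz": 0,"jaw": 0}
    - {"wx": 0,"wy": 0,"wz": 0,"dx": -0.001,"dy": 0.005,"dz": 0,"jaw": 0}
    - {"wx": 0,"wy": 0,"wz": 0,"dx": -0.001,"dy": 0.005,"dz": 0,"jaw": 0}
    - {"wx": 0,"wy": 0,"wz": 0,"dx": -0.001,"dy": 0.005,"dz": 0,"jaw": 0}
    - {"wx": 0,"wy": 0,"wz": 0,"dx": -0.001,"dy": 0.005,"dz": 0,"jaw": 0}
    - {"wx": 0,"wy": 0,"wz": 0,"dx": -0.001,"dy": 0.005,"dz": 0,"jaw": 0}
    - {"wx": 0,"wy": 0,"wz": 0,"dx": -0.001,"dy": 0.005,"dz": 0,"jaw": 0}

```text
t: 6.6
tool_pos: [622.0, -40.4, 32.0]
ee_rot: [0.001, 0.993, 0.117, 0.0]
ft_force: [0.2, -1.2, 0.1]
finger_gap: 0.5
```

```bash
python3 g.py 54 70;  python3 - <<'E'
from station import arm
import cv2
cv2.imwrite("pics/w5.png",arm.get_image("wrist"))
E
```

```text
t 6.6 tcp H [  56.  -118.2] z 32.0 jaw-vs-y deg 0.19 tilt [ 0.001 -0.001 -1.   ] F [ 0.2 -1.2  0.1] gap 0.5
to [54. 70.] dxy mm [-45.2 182.8]
```

View pics/w5.png

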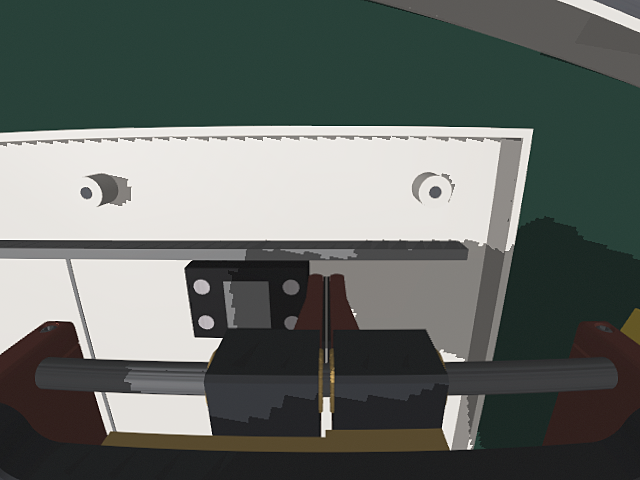

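Contact is made, with the finger's edge meeting the module's -y end at x≈309 px, and the module is still flat on the rail. I'll push on faster, correcting the small z drift.

>>> arm_command:
  deltas:
    - {"wx": 0,"wy": 0,"wz": 0,"dx": -0.0012,"dy": 0.005,"dz": -0.0015,"jaw": 0}
    - {"wx": 0,"wy": 0,"wz": 0,"dx": -0.0016,"dy": 0.0065,"dz": -0.0015,"jaw": 0}
    - {"wx": 0,"wy": 0,"wz": 0,"dx": -0.002,"dy": 0.008,"dz": -0.001,"jaw": 0}
    - {"wx": 0,"wy": 0,"wz": 0,"dx": -0.002,"dy": 0.008,"dz": -0.0005,"jaw": 0}
    - {"wx": 0,"wy": 0,"wz": 0,"dx": -0.002,"dy": 0.008,"dz": -0.0005,"jaw": 0}
    - {"wx": 0,"wy": 0,"wz": 0,"dx": -0.002,"dy": 0.008,"dz": -0.0005,"jaw": 0}
    - {"wx": 0,"wy": 0,"wz": 0,"dx": -0.002,"dy": 0.008,"dz": -0.0005,"jaw": 0}
    - {"wx": 0,"wy": 0,"wz": 0,"dx": -0.002,"dy": 0.008,"dz": -0.0005,"jaw": 0}
    - {"wx": 0,"wy": 0,"wz": 0,"dx": -0.002,"dy": 0.008,"dz": -0.0005,"jaw": 0}
    - {"wx": 0,"wy": 0,"wz": 0,"dx": -0.0016,"dy": 0.0065,"dz": 0,"jaw": 0}
    - {"wx": 0,"wy": 0,"wz": 0,"dx": -0.0012,"dy": 0.005,"dz": 0,"jaw": 0}

```text
t: 7.57
tool_pos: [601.2, 47.5, 25.0]
ee_rot: [0.001, 0.993, 0.117, 0.001]
ft_force: [0.5, -2.0, 1.1]
finger_gap: 0.5
```

```bash
python3 g.py 55 70;  python3 - <<'E'
from station import arm
import cv2
cv2.imwrite("pics/w6.png",arm.get_image("wrist"))
E
```

```text
t 7.57 tcp H [ 55.9 -27.9] z 25.0 jaw-vs-y deg 0.22 tilt [ 0.003 -0.001 -1.   ] F [ 0.5 -2.   1.1] gap 0.5
to [55. 70.] dxy mm [-23.3  95.1]
```

View pics/w6.png

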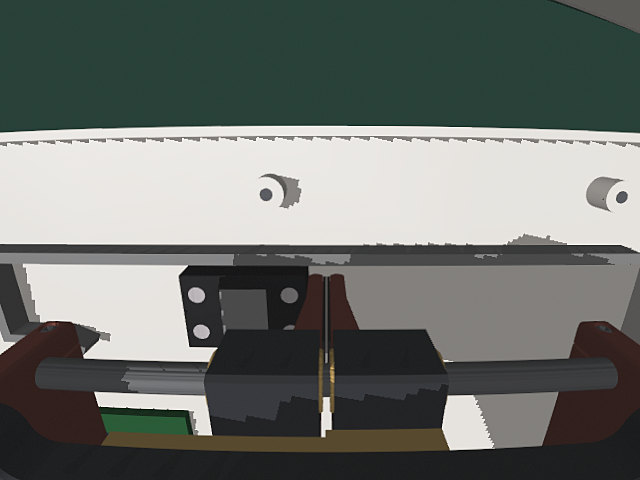

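Still flat on the rail, with its top edge level from (185,268) to (308,266). The pocket is visible at left. Continuing.

>>> arm_command:
  deltas:
    - {"wx": 0,"wy": 0,"wz": 0,"dx": -0.001,"dy": 0.005,"dz": 0.001,"jaw": 0}
    - {"wx": 0,"wy": 0,"wz": 0,"dx": -0.0016,"dy": 0.0065,"dz": 0.0005,"jaw": 0}
    - {"wx": 0,"wy": 0,"wz": 0,"dx": -0.0018,"dy": 0.0075,"dz": 0,"jaw": 0}
    - {"wx": 0,"wy": 0,"wz": 0,"dx": -0.0018,"dy": 0.0075,"dz": 0,"jaw": 0}
    - {"wx": 0,"wy": 0,"wz": 0,"dx": -0.0018,"dy": 0.0075,"dz": 0,"jaw": 0}
    - {"wx": 0,"wy": 0,"wz": 0,"dx": -0.0018,"dy": 0.0075,"dz": 0,"jaw": 0}
    - {"wx": 0,"wy": 0,"wz": 0,"dx": -0.0018,"dy": 0.0075,"dz": 0,"jaw": 0}
    - {"wx": 0,"wy": 0,"wz": 0,"dx": -0.0018,"dy": 0.0075,"dz": 0,"jaw": 0}
    - {"wx": 0,"wy": 0,"wz": 0,"dx": -0.0016,"dy": 0.0065,"dz": 0,"jaw": 0}
    - {"wx": 0,"wy": 0,"wz": 0,"dx": -0.001,"dy": 0.004,"dz": 0,"jaw": 0}
    - {"wx": 0,"wy": 0,"wz": 0,"dx": -0.0007,"dy": 0.003,"dz": 0,"jaw": 0}

```text
t: 8.53
tool_pos: [581.6, 125.8, 26.2]
ee_rot: [0.001, 0.993, 0.117, 0.001]
ft_force: [-0.3, -1.2, 0.0]
finger_gap: 0.7
```

```bash
python3 g.py 55 78;  python3 - <<'E'
from station import arm
import cv2
cv2.imwrite("pics/w7.png",arm.get_image("wrist"))
E
```

```text
t 8.53 tcp H [54.8 52.7] z 26.2 jaw-vs-y deg 0.23 tilt [ 0.001 -0.001 -1.   ] F [-0.3 -1.2  0. ] gap 0.7
to [55. 78.] dxy mm [-5.6 24.7]
```

View pics/w7.png

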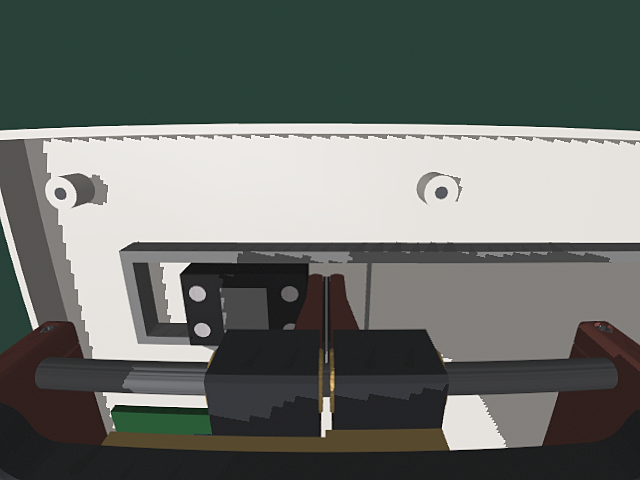

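The module is entering the pocket, still on the rail, with its leading end at x≈182 px and the end stop's inner face at x≈150. Final slow push to the stop.

>>> arm_command:
  deltas:
    - {"wx": 0,"wy": 0,"wz": 0,"dx": -0.001,"dy": 0.005,"dz": 0,"jaw": 0}
    - {"wx": 0,"wy": 0,"wz": 0,"dx": -0.001,"dy": 0.005,"dz": 0,"jaw": 0}
    - {"wx": 0,"wy": 0,"wz": 0,"dx": -0.0008,"dy": 0.004,"dz": 0,"jaw": 0}
    - {"wx": 0,"wy": 0,"wz": 0,"dx": -0.0006,"dy": 0.003,"dz": 0,"jaw": 0}
    - {"wx": 0,"wy": 0,"wz": 0,"dx": -0.0005,"dy": 0.0025,"dz": 0,"jaw": 0}
    - {"wx": 0,"wy": 0,"wz": 0,"dx": -0.0004,"dy": 0.002,"dz": 0,"jaw": 0}

```text
t: 9.08
tool_pos: [577.0, 149.1, 26.1]
ee_rot: [0.001, 0.993, 0.117, 0.001]
ft_force: [-0.4, -0.9, 0.5]
finger_gap: 0.5
```

```bash
python3 g.py 55 80
```

```text
t 9.08 tcp H [55.6 76.5] z 26.1 jaw-vs-y deg 0.19 tilt [ 0.001 -0.001 -1.   ] F [-0.4 -0.9  0.5] gap 0.5
to [55. 80.] dxy mm [-1.4  3.3]
```

>>> arm_command:
  deltas:
    - {"wx": 0,"wy": 0,"wz": 0,"dx": -0.0003,"dy": 0.0015,"dz": 0,"jaw": 0}
    - {"wx": 0,"wy": 0,"wz": 0,"dx": -0.0003,"dy": 0.0015,"dz": 0,"jaw": 0}
    - {"wx": 0,"wy": 0,"wz": 0,"dx": -0.0003,"dy": 0.0015,"dz": 0,"jaw": 0}

```text
t: 9.33
tool_pos: [576.1, 153.2, 26.2]
ee_rot: [0.001, 0.993, 0.118, 0.001]
ft_force: [3.0, -15.8, 2.3]
finger_gap: 0.3
```

```bash
python3 g.py 55 80
```

```text
t 9.33 tcp H [55.7 80.7] z 26.2 jaw-vs-y deg 0.24 tilt [ 0.001 -0.003 -1.   ] F [  3.  -15.8   2.3] gap 0.3
to [55. 80.] dxy mm [-0.6 -0.8]
```

16 N along the push at TCP y≈80.7, so it's against the end stop. Hold briefly, back off, lift away and look.

>>> arm_command:
  deltas:
    - {"wx": 0,"wy": 0,"wz": 0,"dx": 0,"dy": 0,"dz": 0,"jaw": 0}
    - {"wx": 0,"wy": 0,"wz": 0,"dx": 0,"dy": 0,"dz": 0,"jaw": 0}
    - {"wx": 0,"wy": 0,"wz": 0,"dx": 0.001,"dy": -0.005,"dz": 0,"jaw": 0}
    - {"wx": 0,"wy": 0,"wz": 0,"dx": 0.002,"dy": -0.01,"dz": 0,"jaw": 0}
    - {"wx": 0,"wy": 0,"wz": 0,"dx": 0.001,"dy": -0.005,"dz": 0.015,"jaw": 0}
    - {"wx": 0,"wy": 0,"wz": 0,"dx": 0,"dy": 0,"dz": 0.03,"jaw": 0}
    - {"wx": 0,"wy": 0,"wz": 0,"dx": -0.02,"dy": 0,"dz": 0.03,"jaw": 0}
    - {"wx": 0,"wy": 0,"wz": 0,"dx": -0.03,"dy": 0,"dz": 0.03,"jaw": 0}
    - {"wx": 0,"wy": 0,"wz": 0,"dx": -0.03,"dy": 0,"dz": 0.02,"jaw": 0}
    - {"wx": 0,"wy": 0,"wz": 0,"dx": 0,"dy": 0,"dz": 0,"jaw": 0}
    - {"wx": 0,"wy": 0,"wz": 0,"dx": 0,"dy": 0,"dz": 0,"jaw": 0}

```text
t: 10.25
tool_pos: [497.6, 126.9, 154.0]
ee_rot: [0.001, 0.993, 0.116, -0.0]
ft_force: [-0.4, 0.0, 0.5]
finger_gap: 0.4
```

```bash
python3 g.py 55 80; python3 - <<'E'
from station import arm
import cv2
w=arm.get_image("wrist");cv2.imwrite("pics/w8.png",w)
cv2.imwrite("pics/top8.png",arm.get_image("top"))
cv2.imwrite("pics/w8c.png",cv2.resize(w[80:320,120:440],None,fx=2.4,fy=2.4,interpolation=cv2.INTER_CUBIC))
E
```

```text
t 10.25 tcp H [-26.8  73.1] z 154.0 jaw-vs-y deg 0.05 tilt [-0.001 -0.002 -1.   ] F [-0.4  0.   0.5] gap 0.4
to [55. 80.] dxy mm [78.  25.4]
```

View pics/w8c.png

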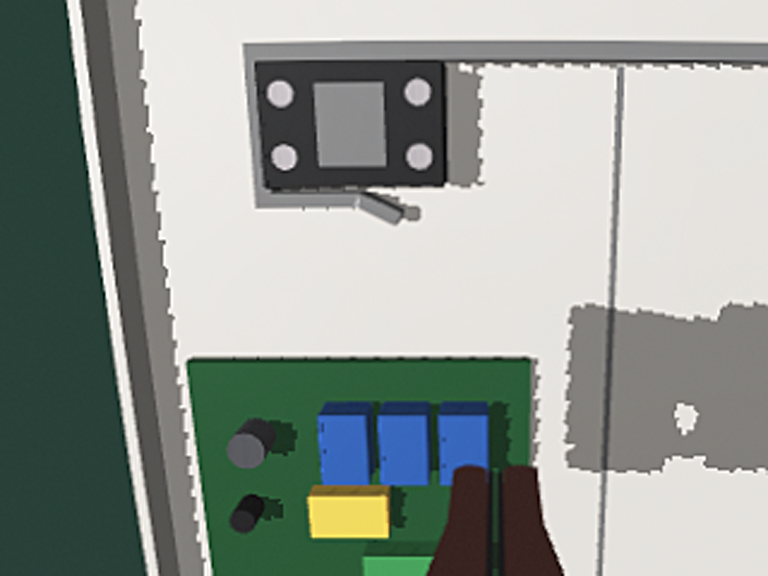

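The module sits in the corner, flush with the rail (top edge at y≈62) and the end stop (left edge at x≈255–263), with nothing touching it. One numeric check against housing landmarks in the same picture, and a bystander check in the top view.

```bash
python3 - <<'E'
from h import *
import cv2
H=np.load("H.npy"); s=arm.state(); w=dict(arm.camera_model("wrist"))
T=np.eye(4); T[:3,:3]=R.from_quat(s["ee_rot"][[1,2,3,0]]).as_matrix(); T[:3,3]=s["tool_pos"]
w["camera_from_world"]=np.linalg.inv(T@w["T_tool_cam"])
f=lambda C:crop2px(C,(120,80),2.4)
H2,r=fit([[81,156,18],[27,156,18],[75,30,4],[-30.5,190,10],[-30.5,60,10]],f([[243,43],[255,208],[622,68],[187,358],[532,358]]),w,H); print("H2",H2,H,abs(r).max())
M,r=fit(MOD,f([[255,61],[444,61],[445,186],[263,188]]),w,[*place(H,[[55,120,0]])[0,:2],H[2]])
print("M in H2",inH(H2,M),np.degrees(M[2]-H2[2]),"in H",inH(H,M),abs(r).max())
a,b=cv2.imread("pics/top0.png"),cv2.imread("pics/top8.png")
for n,(x,y,k) in dict(cap=(377,234,12),tape=(145,217,20),driver=(508,220,38)).items():
    q=slice(y-k,y+k),slice(x-k,x+k); print(n,"max/mean diff",cv2.absdiff(a[q],b[q]).max(),cv2.absdiff(a[q],b[q]).mean().round(1))
E
```

```text
H2 [5.39766860e+02 6.12508391e+01 2.27303083e-01] [5.40374928e+02 6.18778003e+01 2.31416259e-01] 1.944835598896418
M in H2 [ 54.42399258 120.1156548 ] 0.03973581118121571 in H [ 54.18193197 119.42000004] 0.9926946074146201
cap max/mean diff 97 58.6
tape max/mean diff 12 3.1
driver max/mean diff 14 2.8
```

The module measures (54.4, 120.1) at 0.04°, against home at (55, 120). The large difference at the capacitor is probably shadow or the arm, so I'll use my last picture to confirm.

```bash
python3 - <<'E'
from station import arm
import cv2,numpy as np
t=cv2.imread("pics/top8.png")[180:280,310:430]; s=arm.get_image("side")[170:320,170:390]
z=lambda i:cv2.resize(i,(390,300))
cv2.imwrite("pics/f.png",np.hstack([z(t),z(s)]))
E
```

```text
(no output)
```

View pics/f.png

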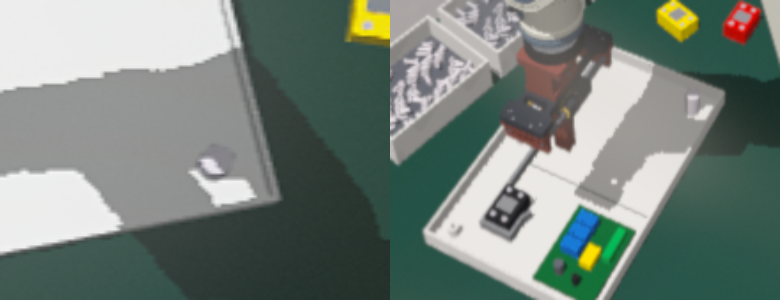

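The capacitor stands in its corner at (217,160) in the crop, which is original pixel ≈(377,233). It's unmoved and only in the arm's shadow. In the side view the module is home and the arm is clear.

```bash
python3 -c "
from station import arm
print(arm.finish_job(), arm.state()['t'])"
```

```text
the job is handed in; nothing more can be done
the job is handed in; nothing more can be done
```

The module is home in the pocket and the job is handed in; no verdict was reported. I squared the module and pushed it flat onto the rail with two part-open fingertips, well before the line. I then shut the jaws and slid it along the rail to the end stop, where the contact force was about 16 N. After that I backed off and lifted clear. The clock read about 10 s at my last check, of the 43 s allowed.

**Module position:** the wrist picture puts it at housing (54.4, 120.1) mm, turned 0.04° to the rail, against home at (55, 120). Using my first housing fit instead gives (54.2, 119.4). Both are inside the limits, though the landmark fit has up to about 2 px of error.

**Bystanders:** the tape and screwdriver look unchanged in the top picture. The capacitor failed the automatic picture comparison because the arm's shadow fell on it. By eye it is where it started, within about 1 px.

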